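# Put the vessels and the weight back on their own stations

### The job

The storage bottles were left on the instruments and the weight and beaker in the bottle trays: exchange them, so that the brass weight stands on the middle of the balance pan, the steel beaker on the middle of the stirrer plate, the tall bottle in the middle of the round tray and the squat jar in the middle of the square tray. The white tile is free for parking something on the way. Keep everything upright, treat the balance and the stirrer gently, and leave the measuring cylinder alone.

Things in the scene. Friction and masses are not known exactly. Their poses are not given: they have to be found in the camera images.
- weight: Brass 500 g calibration weight, loose, upright: plain round body 40 mm in diameter and 46 mm tall, then a thin neck and a 24 mm knob, 67 mm tall in all. Starts in one of the two trays. Origin: centre of its underside, z up.
- beaker: Stainless-steel beaker, loose, upright, empty and open at the top: straight round wall 60 mm outside diameter, 3 mm thick, 70 mm tall, about 0.15 kg. Starts in the other tray. Origin: centre of its underside, z up.
- bottle: Tall white plastic reagent bottle, loose, upright: straight round body 52 mm in diameter up to 80 mm, a short shoulder, then a white screw cap 32 mm in diameter, 108 mm tall in all; 0.15 to 0.31 kg. Starts on one of the two instruments. Origin: centre of its underside, z up.
- jar: Squat wide white plastic jar, loose, upright: round body 58 mm in diameter and 44 mm tall with a white lid 62 mm in diameter and 18 mm thick on top, 62 mm tall in all; 0.12 to 0.25 kg. Starts on the other instrument. Origin: centre of its underside, z up.
- balance: Laboratory balance, fixed to the bench: low white case 190 x 140 mm, 40 mm high, with a round bright-steel pan 110 mm in diameter, whose flat top is 50 mm above the bench; a small display on the side nearer the robot. Origin: on the bench under the centre of the pan, z up, so the pan's centre is at 50 mm on z. The case reaches from -125 to +65 mm in its own x.
- stirrer: Compact magnetic stirrer, fixed to the bench: white case 185 x 130 mm, 46 mm high, with a round black plate 112 mm in diameter, whose flat top is 50 mm above the bench; two black knobs on the side nearer the robot. Origin: on the bench under the centre of the plate, z up, so the plate's centre is at 50 mm on z. The case and knobs reach from -135 to +65 mm in its own x.
- round_tray: Round shallow steel tray, fixed to the bench: 100 mm in diameter at its rim, 10 mm high, wall 3 mm, flat inside floor about 90 mm in diameter and 4 mm above the bench. Origin: centre of its underside, z up.
- square_tray: Square shallow steel tray, fixed to the bench: 100 x 100 mm, 10 mm high, wall 4 mm, flat inside floor 92 x 92 mm and 4 mm above the bench. Origin: centre of its underside, z up.
- tile: White square ceramic tile, 100 x 100 mm, 8 mm thick, flat on the bench and fixed: empty at the start, a free spot to park one thing. Origin: centre of its underside, z up, so its top is at 8 mm on z.
- cylinder: Bystander, to be left alone: pale measuring cylinder standing loose on the bench beyond the work, 32 mm in diameter, 120 mm tall, on a round blue foot 60 mm in diameter. Origin: centre of its underside, z up.
Things that resemble listed ones, but are neither listed nor needed, are in the scene too. Leave any orange look-alike of the balance alone.

How it is judged:
By the outcome, as a careful person would: the job done as asked, in the order asked, and still so for the second after the job is handed in, with the robot touching nothing.
It also fails if it takes over 144 s, if anything falls off the work surface, if the arm or the gripper's body presses on something with over 40 N, if the wrist force passes 120 N, or if a joint passes its speed limit or range.

### The arm

A 7-joint arm with a two-finger parallel gripper is mounted at the origin on the work surface. World frame = base frame: x ahead of the robot, y to its left, z up, the work surface at z = 0. Lengths are in m, angles in degrees, forces in N, time in s.
With the tool pointing down it reaches from about 0.35 to 0.775 m from the base axis. Payload 3.1 kg.
Tool frame: the origin (TCP) lies on the centre line of the jaws, within the pads' length; the fingertips stand 17 mm ahead of it and the grasp point (between the pads) lies 2 mm behind it (robot.tip_reach is the distance from the TCP to the fingertips, in m); z points along the fingers, y is the line along which they close (so a half turn about z gives the same grasp; the last joint's range is limited). The gripper opens to 85 mm and grips with 20 to 120 N. Pads are 22 mm wide; open, the fingers measure 114 mm over their backs; the gripper's body (76 mm by 85 mm) begins 54 mm behind the grasp point. The pads swing forward as they close: fully open they stand 13 mm farther back than shut.
Start: joints at [62.699, 17.813, 0.802, 86.603, -0.252, 75.585, -1.558], TCP at [0.232, -0.499, 0.248] pointing down, gripper open.
Joint ranges: [-154.91, 154.91], [-16.99, 109.72], [-72.82, 74.43], [7.12, 147.25], [-82.49, 262.49], [11.32, 116.49], [-174.64, 174.64]. Speed limits (degrees/s): [159.86, 159.86, 180, 180, 180, 180, 180].

### API

Orientations are given as [roll, pitch, yaw] about the fixed x, y, z axes, in that order (R = Rz(yaw) Ry(pitch) Rx(roll)).
In Python, from station import robot, fingers, vision, workorder, recognise gives the robot as it stands. Calls block until the motion is done:
- robot.move_to(position, orientation): joint-space move of the TCP to a pose.
- robot.line_to(position, orientation=None, velocity=0.15, f_stop=None): straight line of the TCP; orientation=None keeps the orientation; velocity is the mean speed in m/s. With f_stop (N) it stops when the force on the tool has changed by that much, and returns True; else False.
- robot.move_j(angles): joint-space move.
- fingers.gripper_to(opening, force=None): opening from 0.0 (shut) to 1.0 (fully open); force is the grip in N (None keeps the last); returns when the fingers have stopped.
- robot.pause(seconds).
- robot.inverse_kinematics(position, orientation): joint angles nearest the present ones, or None.
- vision.grab_frame(name): name is "scene" or "top" or "wrist"; returns the picture (420x560x3 uint8, red, green, blue); there is no depth.
- vision.calibration(name): a dict with "mtx" (3x3 intrinsics, pixels), "extrinsics" (4x4, takes a point from world to camera coordinates); the wrist camera has in their place "T_tool_cam" (4x4, takes a point from camera to tool coordinates, whose origin is the TCP and whose axes are the flange's). Camera axes: x right, y up, looking along -z (the intrinsics and any distortion apply to the point x, -y, -z); pixel columns grow to the right and rows downward; lengths in m; the calibration is good to about 2 mm. A picture is of the moment at which its call begins: read the wrist's pose just before it. calibration takes no time and is no camera call.
A pose or a line that the arm cannot do raises robot.PlanningError and nothing moves.
- workorder.close_job(): hands the job in; it is judged then, once.
Trained networks look in the newest picture that a camera, given by its name, has taken for a name from the list of things; names that differ only in an ending like _2 or _b are one class to them, and where a whole thing is asked for, a point or a joint stands for the part that bears it (a point fixed in the world has none). Each returns a list of dicts, best first, with "p" (0 to 1); they miss things now and then, are a little off and sometimes report something else, mostly with a low value. They report only what shows in the picture. A call takes as long as a camera call. They do not tell look-alikes from the thing itself.
- recognise(label, camera): "rect" ([centre column, centre row, width, height] in pixels, round what is visible of it).
Readings, each from a call of its own:
- robot.current_time_s(): time.
- robot.current_joint_positions(): joint angles.
- robot.current_dq(): joint speeds.
- robot.current_joint_torque(): joint torques, N m.
- robot.current_tool_pos(): TCP position.
- robot.current_eef_rot(): TCP orientation.
- robot.current_contact_force(): force on the tool from outside, world axes, zero at the start.
- robot.current_torque(): the same for the moment, N m.
- robot.current_finger_gap(): opening from 0.0 (shut) to 1.0 (fully open).
- robot.current_gripper_force(): force on a finger pad.
Only numpy, scipy, OpenCV 4.12 (cv2) and the standard library are available. Lean on these libraries where they do the work, as an engineer would, in place of code of your own. Each camera call takes 0.05 s, during which the arm holds its last target. There are 200 camera calls.

## Working session

There is one attempt and no reset: what is moved stays moved. The work goes in short steps, each a Python script; the robot and the scene stay as the last script left them, time stands still between calls to the robot, and variables do not carry over. Pictures are saved under pics/ and viewed, at most 14 in all, crops included, and the job is handed in when it is done.

```bash
ls; mkdir -p pics; python3 - <<'E'
from station import robot, fingers, vision, workorder, recognise
import cv2, numpy as np
np.set_printoptions(precision=4,suppress=True)
for n in ["scene","top"]:
    im=vision.grab_frame(n); cv2.imwrite(f"pics/{n}0.png",im[:,:,::-1])
    c=vision.calibration(n); print(n,c)
    for l in ["weight","beaker","bottle","jar","balance","stirrer","round_tray","square_tray","tile","cylinder"]:
        print(l,[(np.round(d["rect"],1).tolist(),round(d["p"],2)) for d in recognise(l,n)])
print(vision.calibration("wrist"))
print(robot.current_tool_pos(),robot.current_eef_rot(),robot.current_time_s(),robot.tip_reach)
E
```

```text
pics
scene {'mtx': array([[462.9773,   0.    , 282.8101],
       [  0.    , 462.9773, 208.9699],
       [  0.    ,   0.    ,   1.    ]]), 'extrinsics': array([[-0.4296,  0.9029, -0.0137,  0.182 ],
       [-0.7122, -0.3295,  0.6198,  0.4408],
       [ 0.5552,  0.276 ,  0.7846, -1.8408],
       [ 0.    ,  0.    ,  0.    ,  1.    ]])}
weight [([384.7, 221.4, 14.0, 20.9], 0.54)]
beaker [([240.8, 157.5, 16.9, 28.2], 0.69)]
bottle [([167.2, 131.8, 16.9, 32.6], 0.85)]
jar [([324.1, 172.7, 14.2, 30.7], 0.6), ([240.4, 155.9, 15.3, 23.5], 0.29)]
balance [([329.9, 183.4, 65.1, 56.1], 0.97), ([457.1, 246.0, 70.7, 70.4], 0.62), ([373.8, 287.6, 73.3, 77.5], 0.55)]
stirrer [([176.2, 145.5, 63.1, 46.4], 0.91)]
round_tray [([384.4, 230.8, 37.0, 25.1], 0.92), ([328.6, 182.9, 65.7, 54.9], 0.43)]
square_tray [([241.9, 167.9, 30.7, 16.7], 0.69)]
tile [([241.4, 221.3, 41.9, 35.5], 0.56)]
cylinder [([309.5, 261.4, 19.2, 34.6], 0.89)]
top {'mtx': array([[465.5784,   0.    , 282.096 ],
       [  0.    , 465.5784, 207.3508],
       [  0.    ,   0.    ,   1.    ]]), 'extrinsics': array([[ 0.0284, -0.9996, -0.0
[... 464 characters left out ...]
 41.2, 41.3], 0.15)]
round_tray [([173.3, 231.1, 36.7, 36.7], 0.84), ([252.2, 268.3, 63.1, 81.2], 0.27)]
square_tray [([366.0, 255.6, 45.7, 43.6], 0.95), ([456.1, 254.2, 63.0, 80.9], 0.35)]
tile [([322.0, 179.6, 44.3, 40.1], 0.8), ([369.0, 253.5, 25.8, 26.7], 0.57)]
cylinder [([230.9, 148.2, 21.6, 22.9], 0.93)]
{'mtx': array([[343.2304,   0.    , 278.0835],
       [  0.    , 343.2304, 210.9905],
       [  0.    ,   0.    ,   1.    ]]), 'T_tool_cam': array([[-0.0009,  0.9495,  0.3138,  0.0809],
       [ 1.    ,  0.0008,  0.0005, -0.0003],
       [ 0.0002,  0.3138, -0.9495, -0.1245],
       [ 0.    ,  0.    ,  0.    ,  1.    ]])}
[ 0.2317 -0.4988  0.2483] [179.9994  -0.0003  24.917 ] 1.1 0.017
```

View pics/top0.png

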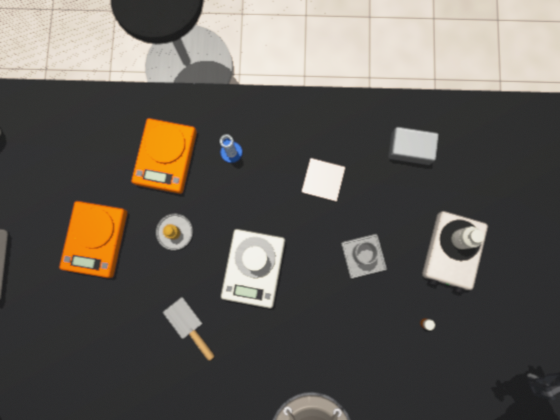

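View pics/scene0.png

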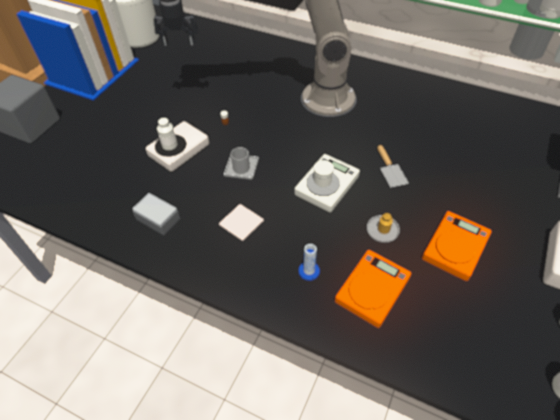

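Top view: white balance with the jar at (254,260), stirrer with the bottle at (458,238), round tray with the weight at (173,231), square tray with the beaker at (366,256), tile at (323,180) and cylinder at (231,150). The orange look-alikes are at (165,155) and (95,238). Next I take coarse positions, then close wrist views.

```bash
cat > h.py <<'E'
from station import robot, fingers, vision, workorder, recognise
import cv2, numpy as np
from scipy.spatial.transform import Rotation as R
np.set_printoptions(precision=4,suppress=True)
def cam(name,pos=None,rot=None):
    """K, camera-to-world 4x4"""
    c=vision.calibration(name)
    if name=="wrist":
        T=np.eye(4); T[:3,:3]=R.from_euler("xyz",rot,degrees=True).as_matrix(); T[:3,3]=pos
        return c["mtx"],T@c["T_tool_cam"]
    return c["mtx"],np.linalg.inv(c["extrinsics"])
def ray(K,T,uv,z):
    d=np.linalg.inv(K)@[uv[0],uv[1],1]; d=T[:3,:3]@[d[0],-d[1],-d[2]]
    return T[:3,3]+d*(z-T[2,3])/d[2]
def proj(K,T,P):
    p=(np.asarray(P)-T[:3,3])@T[:3,:3]; q=(p*[1,-1,-1])@K.T
    return q[...,:2]/q[...,2:]
E
python3 - <<'E'
from h import *
K,T=cam("top")
for n,uv,z in [("pan",(256,258),.05),("jar lid",(255,258),.112),("stir",(458,238),.05),("bottle cap",(475,236),.158),("rtray",(173.3,231.5),.005),("knob",(170,231),.071),("sq",(365,255.6),.005),("beaker",(367,254),.074),("tile",(323,179.7),.008),("cyl",(231,153),.0)]:
    p=ray(K,T,uv,z); print(n,p,np.hypot(*p[:2]))
    
E
```

```text
pan [0.4622 0.1592 0.05  ] 0.4888414441766801
jar lid [0.4601 0.158  0.112 ] 0.48650766225152225
stir [ 0.5309 -0.3811  0.05  ] 0.6535019750213639
bottle cap [ 0.5276 -0.3828  0.158 ] 0.6518409277406381
rtray [0.5307 0.3957 0.005 ] 0.6619741803364321
knob [0.5263 0.3886 0.071 ] 0.6541946458953667
sq [ 0.4787 -0.1396  0.005 ] 0.4986704678841354
beaker [ 0.4801 -0.1329  0.074 ] 0.4981380706958565
tile [ 0.689  -0.0197  0.008 ] 0.6893103870760137
cyl [0.7615 0.245  0.    ] 0.7999639181601668
```

```bash
python3 - <<'E'
from h import *
import pickle
P=dict(stir=(.531,-.381,.28),sq=(.479,-.136,.24),tile=(.66,-.02,.24),pan=(.462,.159,.24),rt=(.531,.393,.22))
out={};
for n,p in P.items():
    az=np.degrees(np.arctan2(p[1],p[0]))
    robot.move_to(list(p),[180,0,az+90])
    pos,rot=robot.current_tool_pos(),robot.current_eef_rot()
    im=vision.grab_frame("wrist"); cv2.imwrite(f"pics/w_{n}.png",im[:,:,::-1]); out[n]=(pos,rot,im)
    print(n,pos,rot,robot.current_joint_positions(),robot.current_time_s())
    for l in dict(stir=["bottle","stirrer"],sq=["beaker","square_tray"],tile=["tile"],pan=["jar","balance"],rt=["weight","round_tray"])[n]:
        print(l,[(np.round(d["rect"],1).tolist(),round(d["p"],2)) for d in recognise(l,"wrist")][:2])
pickle.dump(out,open("w.pkl","wb"))
ims=[cv2.resize(out[n][2],(400,300),interpolation=cv2.INTER_AREA) for n in ["stir","sq","pan","rt"]]
m=np.vstack([np.hstack(ims[:2]),np.hstack(ims[2:])]); cv2.imwrite("pics/mos.png",m[:,:,::-1])
E
```

```text
stir [ 0.5289 -0.3834  0.2799] [-179.9713    0.1533   54.1002] [ 40.7539  30.4685 -11.1092  64.0636   5.7673  85.9929  -5.1969] 2.375
bottle [([279.5, 195.6, 60.4, 75.9], 0.63)]
stirrer [([250.4, 182.1, 201.4, 161.2], 0.83)]
sq [ 0.4795 -0.1382  0.2405] [179.8915   0.0688  73.9676] [ 31.282   13.3083 -20.7655  94.5273   4.9609  72.9698  -6.4972] 3.5167
beaker [([278.5, 179.8, 68.3, 77.4], 0.57)]
square_tray [([272.6, 170.9, 127.9, 127.9], 0.83)]
tile [ 0.6596 -0.0219  0.2397] [-179.9374    0.0998   88.1376] [ 15.6085  33.8717 -26.8243  66.7503  14.8141  82.6201 -11.0466] 4.5333
tile [([309.0, 170.4, 109.3, 107.0], 0.79)]
pan [0.4636 0.1573 0.2403] [179.913    0.0706 108.7869] [ 11.2081  14.5358 -38.8419  95.4013   9.5092  73.3373 -10.7132] 5.675
jar [([274.4, 193.8, 76.7, 83.0], 0.81)]
balance [([253.7, 152.6, 233.9, 216.1], 0.79), ([546.1, 16.9, 27.7, 33.7], 0.61)]
rt [0.532  0.3913 0.22  ] [-179.9708    0.1002  126.3688] [-13.4707  38.5347 -44.7241  68.2476  26.3346  83.064  -18.3552] 6.7917
weight [([277.3, 180.5, 41.2, 51.4], 0.64)]
round_tray []
```

View pics/mos.png

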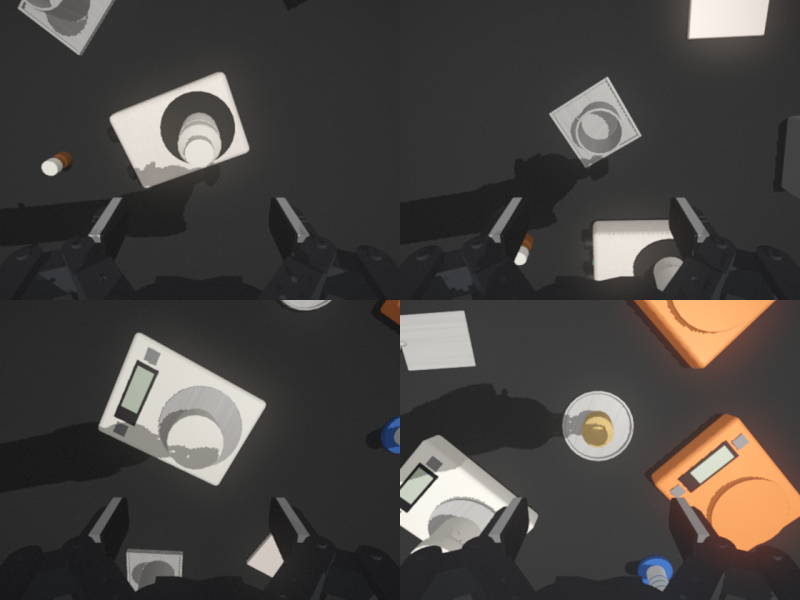

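Wrist views: all four objects stand upright on their supports, with no obstruction nearby (mosaic: bottle (200,150), beaker (598,122), jar (195,435), weight (598,428)). Next I fit the known outlines to the edges.

```bash
cat > fit.py <<'E'
from h import *
from scipy.optimize import differential_evolution
from scipy.ndimage import map_coordinates
def circle(r,z,n=160):
    a=np.linspace(0,2*np.pi,n,endpoint=False); return np.c_[r*np.cos(a),r*np.sin(a),np.full(n,z)]
def rect(x0,x1,y0,y1,z,n=50):
    t=np.linspace(.06,.94,n); X=x0+(x1-x0)*t; Y=y0+(y1-y0)*t; o=np.ones(n)
    return np.c_[np.r_[X,X,x0*o,x1*o],np.r_[y0*o,y1*o,Y,Y],np.full(4*n,z)]
def place(C,q):
    a=np.radians(q[2]) if len(q)>2 else 0; c,s=np.cos(a),np.sin(a)
    return np.c_[C[:,0]*c-C[:,1]*s+q[0],C[:,0]*s+C[:,1]*c+q[1],C[:,2]]
def fit(im,K,T,C,guess,yaw=None,span=.015):
    g=cv2.GaussianBlur(cv2.cvtColor(im,cv2.COLOR_RGB2GRAY).astype(np.float32),(0,0),1.2)
    m=np.minimum(np.hypot(cv2.Sobel(g,5,1,0),cv2.Sobel(g,5,0,1)),150)
    def f(q):
        uv=proj(K,T,place(C,q)); return -map_coordinates(m,[uv[:,1],uv[:,0]],order=1).mean()
    b=[(guess[i]-span,guess[i]+span) for i in (0,1)]+([(yaw[0],yaw[1])] if yaw else [])
    r=differential_evolution(f,b,seed=1,tol=1e-6,popsize=25); return r.x,-r.fun
E
cat > meas.py <<'E'
from fit import *
import pickle
W=pickle.load(open("w.pkl","rb"))
G=dict(stir=(.531,-.381),sq=(.479,-.137),tile=(.689,-.02),pan=(.462,.159),rt=(.531,.393))
jobs=[("stir","plate",circle(.056,.05),None),("stir","cap",circle(.016,.158),None),
("sq","sqtray",rect(-.05,.05,-.05,.05,.01),(-45,45)),("sq","sqin",rect(-.046,.046,-.046,.046,.01),(-45,45)),("sq","beakerrim",circle(.03,.074),None),
("tile","tile",rect(-.05,.05,-.05,.05,.008),(-45,45)),
("pan","pan",circle(.055,.05),None),("pan","case",rect(-.125,.065,-.07,.07,.04),(-40,20)),("pan","lid",circle(.031,.112),None),
("rt","rtray",circle(.05,.01),None),("rt","body",circle(.02,.05),None),("rt","knob",circle(.012,.069),None)]
res={}
for w,n,C,y in jobs:
    pos,rot,im=W[w]; K,T=cam("wrist",pos,rot); q,s=fit(im,K,T,C,G[w],y); res[n]=q; print(n,q,round(s,1))
    for u in proj(K,T,place(C,q)): cv2.circle(im,tuple(np.round(u).astype(int)),0,(255,0,0),-1)
ims=[]
for w in ["stir","sq","pan","rt"]:
    pos,rot,im=W[w]; K,T=cam("wrist",pos,rot); u,v=proj(K,T,np.array([*G[w],.05])).astype(int)
    ims.append(cv2.resize(im[max(v-100,0):max(v-100,0)+200,u-133:u+133],(400,300),interpolation=cv2.INTER_NEAREST))
m=np.vstack([np.hstack(ims[:2]),np.hstack(ims[2:])]); cv2.imwrite("pics/fit1.png",m[:,:,::-1])
pickle.dump(res,open("res.pkl","wb"))
E
python3 meas.py
```

```text
plate [ 0.5252 -0.3859] 137.2
cap [ 0.527  -0.3875] 109.4
sqtray [ 0.4769 -0.1338 15.5205] 149.9
sqin [ 0.4736 -0.1316 15.0984] 113.3
beakerrim [ 0.4793 -0.1291] 96.4
tile [  0.6886  -0.0182 -13.1242] 150.0
pan [0.4631 0.1645] 97.2
case [ 0.4645  0.1655 -8.8935] 128.7
lid [0.4583 0.1616] 109.6
rtray [0.5287 0.3944] 150.0
body [0.5269 0.3967] 77.3
knob [0.546  0.3883] 76.1
```

View pics/fit1.png

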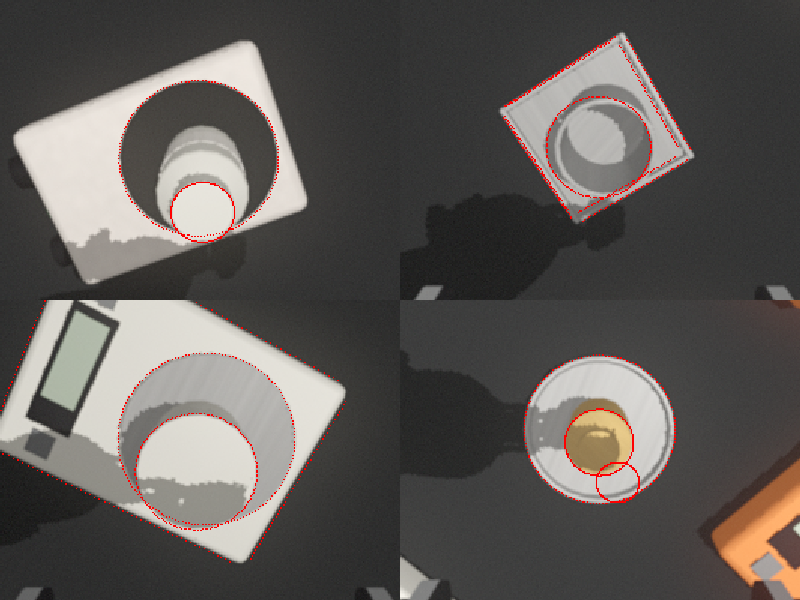

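```bash
cat > mt.py <<'E'
from fit import *
import pickle
res=pickle.load(open("res.pkl","rb"))
K,T=cam("top"); im=cv2.imread("pics/top0.png")[:,:,::-1].copy()
J=[("plate",circle(.056,.05),0),("cap",circle(.016,.158),0),("sqtray",rect(-.05,.05,-.05,.05,.01),1),("beakerrim",circle(.03,.074),0),("tile",rect(-.05,.05,-.05,.05,.008),1),("pan",circle(.055,.05),0),("case",rect(-.125,.065,-.07,.07,.04),1),("lid",circle(.031,.112),0),("rtray",circle(.05,.01),0),("body",circle(.02,.05),0)]
big=cv2.resize(im,None,fx=2,fy=2)
for n,C,y in J:
    r=res[n]; q,s=fit(im,K,T,C,r,(r[2]-15,r[2]+15) if y else None,.012); print(n,q,round(s,1),"top-wrist mm",(q-r)[:2]*1000)
    for u in proj(K,T,place(C,q)): cv2.circle(big,tuple(np.round(u*2+.5).astype(int)),0,(255,0,0),-1)
cv2.imwrite("pics/fit2.png",big[320:640,240:1040,::-1])
E
python3 mt.py
```

```text
plate [ 0.525  -0.3837] 135.0 top-wrist mm [-0.1578  2.2566]
cap [ 0.5274 -0.3905] 111.9 top-wrist mm [ 0.401  -2.9781]
sqtray [ 0.4782 -0.1355 15.9493] 150.0 top-wrist mm [ 1.3762 -1.6738]
beakerrim [ 0.4824 -0.1396] 101.4 top-wrist mm [  3.049  -10.5031]
tile [  0.6902  -0.0197 -12.867 ] 150.0 top-wrist mm [ 1.6436 -1.4716]
pan [0.4642 0.1626] 95.3 top-wrist mm [ 1.0877 -1.8883]
case [ 0.4676  0.1641 -9.013 ] 150.0 top-wrist mm [ 3.1604 -1.4008]
lid [0.4599 0.1601] 107.1 top-wrist mm [ 1.6515 -1.4287]
rtray [0.5298 0.3934] 150.0 top-wrist mm [ 1.1519 -1.0154]
body [0.5367 0.4087] 100.7 top-wrist mm [ 9.8558 12.    ]
```

View pics/fit2.png

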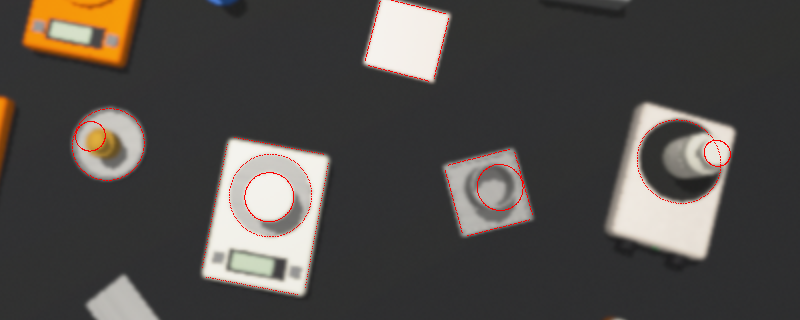

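Fixtures agree within 2–3 mm between the cameras, so I average them. Order: jar→tile, weight→pan, bottle→round tray, beaker→stirrer, jar→square tray.

```bash
cat > act.py <<'E'
from h import *
PAN=(.4638,.1638,.050); PLATE=(.5251,-.3848,.050); RT=(.5293,.3939,.004); SQ=(.4776,-.1347,.004); TILE=(.6894,-.0190,.008)
H=dict(jar=.051,weight=.030,bottle=.059,beaker=.040)      # TCP above underside
F=dict(jar=35,weight=45,bottle=35,beaker=30)
ori=lambda p,d=0:[180,0,float(np.degrees(np.arctan2(p[1],p[0])))+90+d]
def pick(n,xy,zb,up=.15,d=0):
    o=ori(xy,d); z=zb+H[n]
    robot.move_to([*xy,z+.11],o); robot.pause(.15)
    robot.line_to([*xy,z],o,.12); fingers.gripper_to(0.0,F[n]); robot.pause(.15)
    print(n,"gap",robot.current_finger_gap(),"grip",robot.current_gripper_force(),"tcp",robot.current_tool_pos())
    robot.line_to([*xy,z+.02],o,.05)
    robot.line_to([*xy,max(up,zb+.08)+H[n]],o,.2)
    print("lifted gap",robot.current_finger_gap(),robot.current_contact_force(),robot.current_time_s())
def put(n,t,up=.15,off=(0,0),d=0):
    x,y=t[0]-off[0],t[1]-off[1]; o=ori(t,d); z=t[2]+H[n]
    robot.move_to([x,y,up+H[n]],o); robot.pause(.3)
    robot.line_to([x,y,z+.008],o,.12); robot.pause(.3)
    hit=robot.line_to([x,y,z-.004],o,.02,f_stop=2.5)
    print("put",hit,robot.current_tool_pos(),robot.current_contact_force())
    fingers.gripper_to(1.0); robot.pause(.1)
    robot.line_to([x,y,z+.11],o,.15); print("t",robot.current_time_s())
E
python3 - <<'E'
from act import *
pick("jar",(.459,.161),.05)
put("jar",TILE)
pos,rot=robot.current_tool_pos(),robot.current_eef_rot()
im=vision.grab_frame("wrist"); cv2.imwrite("pics/jar1.png",im[:,:,::-1])
from fit import *
K,T=cam("wrist",pos,rot); print(fit(im,K,T,circle(.031,.070),TILE[:2]))
tp=vision.grab_frame("top"); K,T=cam("top"); print(fit(tp,K,T,circle(.031,.070),TILE[:2])); cv2.imwrite("pics/top1.png",tp[:,:,::-1])
E
```

```text
jar gap 0.7101159090599197 grip 37.985599637031555 tcp [0.4595 0.1612 0.102 ]
lifted gap 0.7152509145920559 [-0.9077 -0.2315 -2.5332] 10.6667
put True [ 0.6895 -0.019   0.0601] [-0.8554  0.7746  4.26  ]
t 15.45
(array([ 0.6898, -0.0181]), np.float64(106.3358383178711))
(array([ 0.6744, -0.0216]), np.float64(104.48681640625))
```

View pics/jar1.png

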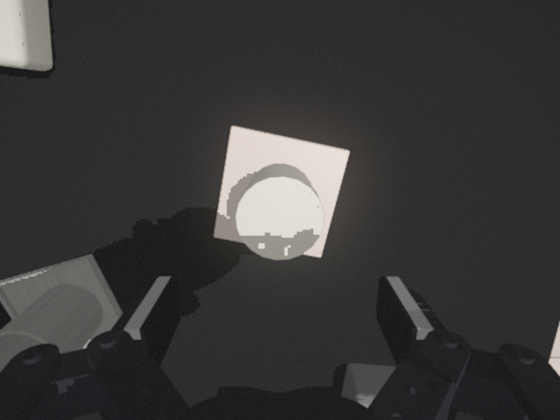

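The jar stands upright at the centre of the tile (lid at about (280,218) px). Next, weight onto the pan, with a look at the result.

```bash
python3 - <<'E'
from act import *
from fit import *
pick("weight",(.5275,.396),.004)
put("weight",PAN)
pos,rot=robot.current_tool_pos(),robot.current_eef_rot()
im=vision.grab_frame("wrist"); K,T=cam("wrist",pos,rot)
q,_=fit(im,K,T,circle(.02,.096),PAN[:2]); p,_=fit(im,K,T,circle(.055,.05),PAN[:2]); print(q,p)
for C,c in ((circle(.02,.096),q),(circle(.055,.05),p)):
    for u in proj(K,T,place(C,c)): cv2.circle(im,tuple(np.round(u).astype(int)),0,(255,0,0),-1)
cv2.imwrite("pics/wt1.png",im[:,:,::-1])
E
```

```text
weight gap 0.4480756080111883 grip 46.66901845426764 tcp [0.5276 0.3961 0.0347]
lifted gap 0.45440100727004085 [ 0.4906 -0.6361 -4.8843] 20.375
put True [0.4639 0.1638 0.0806] [-0.4481 -0.2895  3.6842]
t 24.8
[0.4634 0.165 ] [0.463  0.1653]
```

View pics/wt1.png

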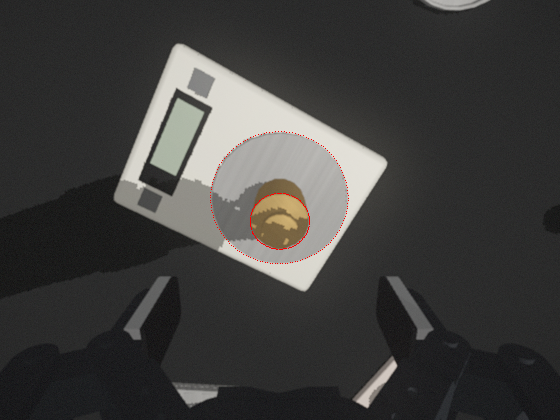

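The weight is centred on the pan (pan fit centre (280,198) px, weight within 1 mm of it). Next, bottle to the round tray.

```bash
python3 - <<'E'
from act import *
from fit import *
robot.move_to([.5251,-.3848,.25],ori(PLATE))
pick("bottle",(.5272,-.389),.05,up=.16)
put("bottle",RT,up=.16)
pos,rot=robot.current_tool_pos(),robot.current_eef_rot()
im=vision.grab_frame("wrist"); K,T=cam("wrist",pos,rot)
q,_=fit(im,K,T,circle(.016,.112),RT[:2]); p,_=fit(im,K,T,circle(.05,.01),RT[:2]); print(q,p)
for C,c in ((circle(.016,.112),q),(circle(.05,.01),p)):
    for u in proj(K,T,place(C,c)): cv2.circle(im,tuple(np.round(u).astype(int)),0,(255,0,0),-1)
cv2.imwrite("pics/bt1.png",im[:,:,::-1])
E
```

```text
bottle gap 0.5994539947932349 grip 36.869266256690025 tcp [ 0.5274 -0.389   0.11  ]
lifted gap 0.6002204349175149 [-0.4946 -0.0791 -2.9752] 30.0417
put True [0.5294 0.394  0.064 ] [-0.3439 -1.0326  4.6019]
t 36.6417
[0.5277 0.3949] [0.5289 0.3937]
```

View pics/bt1.png

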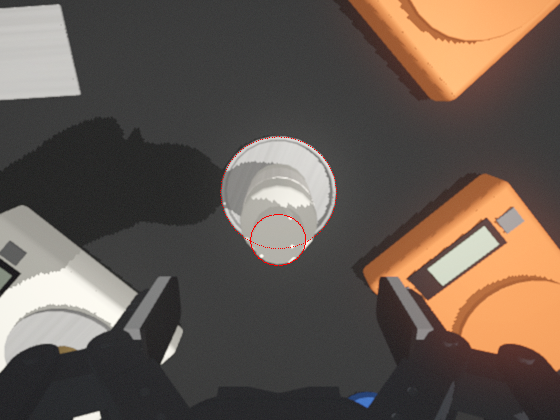

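The bottle is upright in the round tray (about 1.7 mm off centre). For the beaker I take a better fix first, then the transfer.

```bash
python3 - <<'E'
from act import *
from fit import *
robot.move_to([.47,-.09,.25],ori((.47,-.09),-60)); robot.pause(.3)
pos,rot=robot.current_tool_pos(),robot.current_eef_rot()
im=vision.grab_frame("wrist"); K,T=cam("wrist",pos,rot)
C=np.r_[circle(.03,.074),circle(.027,.074)]
q,s=fit(im,K,T,C,(.48,-.132),span=.012); print(q,s)
for u in proj(K,T,place(C,q)): cv2.circle(im,tuple(np.round(u).astype(int)),0,(255,0,0),-1)
u,v=proj(K,T,np.array([*q,.07])).astype(int); cv2.imwrite("pics/bk0.png",cv2.resize(im[max(v-75,0):v+75,max(u-100,0):u+100,::-1],None,fx=3,fy=3,interpolation=cv2.INTER_NEAREST))
E
```

```text
[ 0.4831 -0.1306] 80.26277160644531
```

View pics/bk0.png

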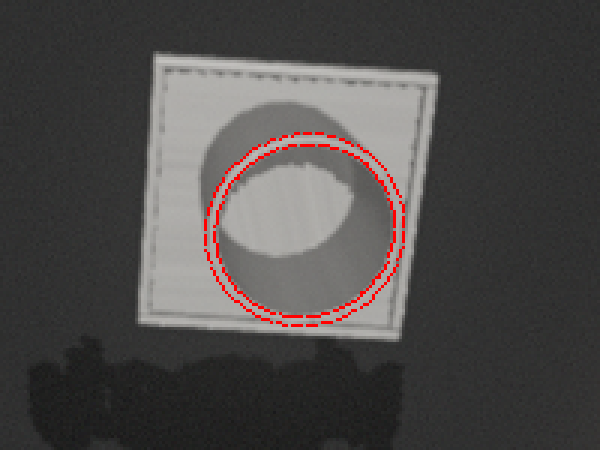

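The rim fit matches the dark interior (centre (305,230) in the crop), so I use (0.482, -0.131).

```bash
python3 - <<'E'
from act import *
from fit import *
pick("beaker",(.482,-.131),.004)
put("beaker",PLATE)
pos,rot=robot.current_tool_pos(),robot.current_eef_rot()
im=vision.grab_frame("wrist"); K,T=cam("wrist",pos,rot)
C=np.r_[circle(.03,.12),circle(.027,.12)]
q,_=fit(im,K,T,C,PLATE[:2]); p,_=fit(im,K,T,circle(.056,.05),PLATE[:2]); print(q,p)
for C,c in ((C,q),(circle(.056,.05),p)):
    for u in proj(K,T,place(C,c)): cv2.circle(im,tuple(np.round(u).astype(int)),0,(255,0,0),-1)
cv2.imwrite("pics/bk1.png",im[:,:,::-1])
E
```

```text
beaker gap 0.7000071137890495 grip 32.25076334550977 tcp [ 0.4827 -0.1311  0.045 ]
lifted gap 0.7029626554768234 [-0.9823  0.1395 -2.6862] 42.7167
put True [ 0.5252 -0.3849  0.0911] [0.2384 0.0727 3.2311]
t 47.025
[ 0.5253 -0.3841] [ 0.5253 -0.3847]
```

View pics/bk1.png

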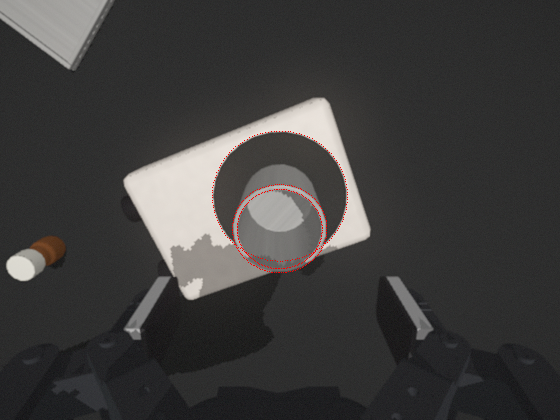

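The beaker is centred on the plate to about 1 mm (plate (280,195) px). Last, jar to the square tray, then back away and take an overview.

```bash
python3 - <<'E'
from act import *
from fit import *
pick("jar",(.6897,-.0185),.008)
put("jar",SQ)
pos,rot=robot.current_tool_pos(),robot.current_eef_rot()
im=vision.grab_frame("wrist"); K,T=cam("wrist",pos,rot)
q,_=fit(im,K,T,circle(.031,.066),SQ[:2]); p,_=fit(im,K,T,rect(-.05,.05,-.05,.05,.01),SQ[:2],(5,25)); print(q,p)
for C,c in ((circle(.031,.066),q),(rect(-.05,.05,-.05,.05,.01),p)):
    for u in proj(K,T,place(C,c)): cv2.circle(im,tuple(np.round(u).astype(int)),0,(255,0,0),-1)
robot.move_to([.3,-.35,.3],ori((.3,-.35))); robot.pause(.3)
tp=vision.grab_frame("top")
m=np.vstack([tp[120:330,60:540],cv2.resize(im[60:340],(480,240))]); cv2.imwrite("pics/end.png",m[:,:,::-1]); print(robot.current_time_s())
E
```

```text
jar gap 0.712394933031578 grip 39.03983473777771 tcp [ 0.6904 -0.0183  0.0604]
lifted gap 0.7122381887910957 [-1.1605  0.1934 -2.9708] 51.5917
put True [ 0.4777 -0.1348  0.0563] [-1.0304  0.2329  4.8539]
t 56.2333
[ 0.4772 -0.1346] [ 0.4768 -0.1326 15.3159]
57.8167
```

View pics/end.png

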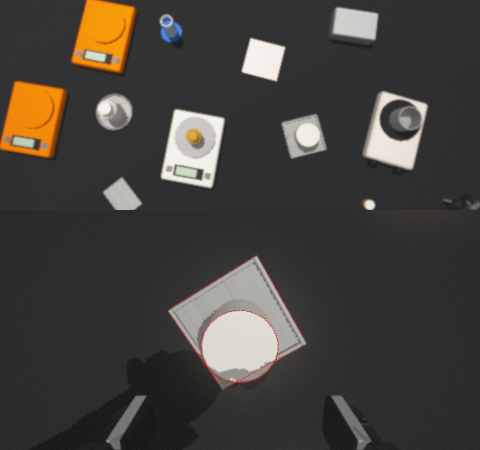

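The overview shows weight (193,136), beaker (402,120), bottle (112,110) and jar (306,134) upright and central on their spots, the tile empty and the cylinder unmoved. Handing in.

```bash
python3 -c "
from station import workorder; print(workorder.close_job())"
```

```text
the job is handed in; nothing more can be done
None
```

The exchange is done and handed in at about 58 s: the weight, beaker, bottle and jar all stand upright, each within about 2 mm of the middle of its place by the camera fits, and the cylinder was left alone.

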